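Light on, one click brighter

ROBOT

A 7-joint arm with a two-finger parallel gripper is mounted at the origin on the work surface. World frame = base frame: x ahead of the robot, y to its left, z up, the work surface at z = 0. Lengths are in m, angles in rad, forces in N, time in s.
With the tool pointing down it reaches from about 0.4 to 0.85 m from the base axis. Payload 4.4 kg.
Tool frame: the origin (TCP) lies on the centre line of the jaws, within the pads' length; the fingertips stand 8 mm ahead of it and the grasp point (between the pads) lies 11 mm behind it; z points along the fingers, y is the line along which they close (so a half turn about z gives the same grasp; the last joint's range is limited). The gripper opens to 94 mm and grips with 3 to 60 N. Pads are 16 mm wide; open, the fingers measure 119 mm over their backs; the gripper's body (75 mm by 177 mm) begins 78 mm behind the grasp point.
Start: joints at [-0.066, 0.628, 0.038, 1.517, -0.027, 0.996, -0.02], TCP at [0.65, 0, 0.213] pointing down, gripper open.
Joint ranges: [-3.06, 3.06], [-0.37, 2.12], [-1.25, 1.32], [0.18, 2.47], [-1.1, 4.24], [0.23, 1.98], [-2.94, 2.94]. Speed limits (rad/s): [2.57, 2.57, 3.14, 3.14, 3.14, 3.14, 3.14].

INTERFACE

Orientations are given as a unit quaternion [w, x, y, z].
In Python, from rig import r gives the robot as it stands.
- The arm moves only by the tool carry_out, never from a script. Its argument "increments" is a list of rows, each a list of 5 numbers: the closure, from -1 (fully open) to 1 (shut), so that 0 is half open, then the shift along the tool's x, y, z in mm, then the turn about the tool's z in rad. In form: [[fingers, x, y, z, twist], ...]. A call has 1 to 8 rows; each row shifts and turns the commanded pose from where the row before left it, along the tool's axes as they then stand; what a row does not reach is not made up. A row lasts 1/12 s, in which the tool goes at most 41.7 mm and 7.16 degrees, less where a joint would pass 70% of its speed; a pose out of reach is approached as far as the arm can. A call with a gripper value outside its range is refused whole. The fingers move at their own pace and stop on an object; "force" is the grip in N (left out, the last holds). Time passes only in rows, so rows that do not move let the fingers close. It gives the time, the measured TCP pose, the force, the opening and the grip force at its end, in the units of the state.
- r.read_state(): the state, without advancing time (a new reading comes with each control period).
- r.grab_frame(name): name is "scene" or "side" or "wrist"; returns a dict with "frame" (480x640x3 uint8, blue, green, red), "fov_y" (degrees; the focal length in pixels is half the picture's height over the tangent of half this angle, whatever the lens; pixels are square), "cx", "cy" (the principal point, pixels), "k1" (the pictures are not rectified: a ray, as slopes to the right and down, at radius r is drawn at 1 + k1 r^2 times it, then the intrinsics apply), "pose" (4x4, takes a point from camera to world coordinates). Camera axes: x right, y down, z forward; pixel columns grow to the right and rows downward; lengths in m; the calibration is good to about 2 mm. A picture is of the moment at which its call begins. There is no depth.
- r.close_job(): hands the job in; it is judged then, once.
The state is a dict: "time": time; "joints": joint angles; "qvel": joint speeds; "tau": joint torques, N m; "eef_pos": TCP position; "eef_rot": TCP orientation; "wrist_force": force on the tool from outside, world axes, zero at the start; "wrist_torque": the same for the moment, N m; "opening": finger opening in m; "grip_force": force on a finger pad.
Only numpy, scipy, OpenCV 4.12 (cv2) and the standard library are available. Lean on these libraries where they do the work, as an engineer would, in place of code of your own. Each camera call takes 0.05 s, during which the arm holds its last target. There are 200 camera calls.

TASK

Switch on the vanity light by pushing the chrome toggle all the way over to its other side with a fingertip. Then lay a fingertip on top of the big knurled dimmer dial and, by friction alone, turn it clockwise (seen from above) until it clicks into its next position, the middle one of three, and never further. Nothing is to be picked up: leave everything else on the counter where it is.

Things in the scene. Friction and masses are not known exactly. Their poses are not given: they have to be found in the camera images.
- dial_base: Fixed round white base of the dimmer, 136 mm across, 14 mm high, with the dial on top, concentric. Origin at the centre of its underside; its front is -x. On its upper face, just outside the dial, three short dark ticks mark the click positions: 0.6 rad anticlockwise from the front, at the front, and 0.6 rad clockwise from it, seen from above.
- dial (a joint): Angle of the knurled metal dial (vertical axis) in rad, growing clockwise seen from above. Three sprung click positions: 0 (where it starts), 0.6 (the next) and 1.2; stops 0.06 beyond. Let go below 0.2 it springs back to 0; between 0.35 and 0.85 it clicks to 0.6; beyond about 0.95 it goes to 1.2. Turning takes up to about 0.07 N m, 2 N at 36 mm radius; pressing with 5 to 9 N grips enough.
- dial_top (a point): Centre of the dial's flat top, on its axis, 32 mm above the counter when not pressed. The dial is a disc 99 mm across and 14 mm thick, finely ribbed (under 1 mm); press on the top near the edge and sweep round. It is sprung downwards: 1.5 N starts it, then 0.5 mm per newton, bottoming out 4 mm down at about 9.5 N.
- dial_index (a point): Point on the dark index line on the dial's top, 45 mm from the axis, level with the top; the line runs from near the hub to the edge and points at the tick of the position in force.
- switch: Fixed switch box with a chrome plate on top, 90 mm (x) by 90 mm (y) by 28 mm high. Origin at the centre of its underside. The toggle swings in its x-z plane.
- toggle (a joint): Angle of the chrome toggle, a 9 mm rod with a 14 mm ball at its end, pivoted over the centre of the switch box, 28 mm above the counter, on an axis along the box's y; ball centre 46 mm from the pivot. In rad: 0 leans 0.5 rad to the box's -x (off), 1.0 leans 0.5 rad to its +x, against a stop (on: beyond 0.85). Starts at 0 to 0.2. Stays where left; takes 1 to 2 N.
- toggle_tip (a point): Centre of the toggle's end ball, about 68 mm above the counter at either end of the swing, 74 mm when upright.
- lens_tray: Loose pink contact-lens tray with two round closed lids, 38 x 76 x 20 mm; origin under its centre. Leave alone.
- tumbler: Loose frosted glass tumbler, 68 mm across, 92 mm high; origin under its centre. Leave alone.
- tweezer: Loose aluminium tweezer lying along its x, 94 x 8 x 9 mm; origin under its centre. Leave alone.
- soap_dish: Loose white ceramic soap dish with a bar of soap in it, 80 x 115 mm, 31 mm high; origin under its centre. Leave alone.
- lens_bottle: Loose white bottle of lens solution, 48 mm across, 120 mm high; origin under its centre. Leave alone.
- cream_jar: Loose small cream jar, 42 mm across, 34 mm high; origin under its centre. Leave alone.
- comb: Loose black comb lying along its x, 150 x 30 x 4 mm; origin under it. Leave alone.
There are look-alikes about, which are no part of the job. There is more than one size of the dial_base; the job needs the larger.

How it is judged:
By the outcome, as a careful person would: the job done as asked, in the order asked, and still so for the second after the job is handed in, with the robot touching nothing.
It also fails if it takes over 54 s, if anything falls off the work surface, if the arm or the gripper's body presses on something with over 40 N, if the wrist force passes 120 N, or if a joint passes its speed limit or range.

## Working session

There is one attempt and no reset: what is moved stays moved. The work goes in short steps, Python scripts to look and compute and a tool call to move; the robot and the scene stay as the last step left them, time stands still between calls to the robot, and variables do not carry over. Pictures are saved under pics/ and viewed, at most 10 in all, crops included, and the job is handed in when it is done.

Besides the shell and the picture viewer there is one more tool, called after "Emit:" by a JSON object that holds its "name" and its "arguments", one argument or row to a line. carry_out: Moves the arm, as the interface text tells. Its arguments: {"type":"object","properties":{"increments":{"type":"array","items":{"type":"array","items":{"type":"number"}}},"force":{"type":"number"}},"required":["increments"]}

```bash
mkdir -p pics
cat > h.py <<'E'
import numpy as np, cv2
from rig import r
def grab(n,fn=None):
    f=r.grab_frame(n)
    if fn: cv2.imwrite('pics/'+fn,f['frame'])
    return f
def ray(f,u,v):
    F=240/np.tan(np.radians(f['fov_y'])/2)
    x=np.array([(u-f['cx'])/F,(v-f['cy'])/F]); p=x.copy()
    for _ in range(30): p=x/(1+f['k1']*(p@p))
    P=np.array(f['pose']); return P[:3,3],P[:3,:3]@np.r_[p,1]
def onz(f,u,v,z):
    o,d=ray(f,u,v); return o+d*(z-o[2])/d[2]
def proj(f,X):
    F=240/np.tan(np.radians(f['fov_y'])/2)
    P=np.array(f['pose']); c=P[:3,:3].T@(np.array(X)-P[:3,3]); p=c[:2]/c[2]; p=p*(1+f['k1']*(p@p))
    return p*F+[f['cx'],f['cy']]
def tri(f,a,g,b):
    o,d=ray(f,*a);p,e=ray(g,*b)
    s=np.linalg.lstsq(np.c_[d,-e],p-o,rcond=None)[0]
    A=o+d*s[0];B=p+e*s[1];return (A+B)/2,np.linalg.norm(A-B)
E
python3 - <<'E'
from h import *
for n in('scene','side','wrist'):
    f=grab(n,n+'0.png'); print(n,np.round(f['pose'],3).tolist(),f['fov_y'],f['k1'])
s=r.read_state();print(s)
E
```

```text
scene [[0.675, 0.497, -0.545, 1.244], [0.738, -0.434, 0.517, -0.661], [0.02, -0.751, -0.66, 0.946], [0.0, 0.0, 0.0, 1.0]] 43.52686039354126 -0.02745789214470454
side [[-0.786, -0.383, 0.486, -0.209], [-0.619, 0.506, -0.601, 0.939], [-0.015, -0.773, -0.634, 1.048], [0.0, 0.0, 0.0, 1.0]] 44.18472704300305 -0.020177622279543003
wrist [[1.0, 0.0, -0.001, 0.65], [0.0, -0.974, -0.227, 0.066], [-0.001, 0.227, -0.974, 0.385], [0.0, 0.0, 0.0, 1.0]] 60.95240274864191 -0.06167467814996049
{'time': 0.15, 'joints': array([-0.06585317,  0.62910012,  0.03847661,  1.51806573, -0.02698025,
        0.99633264, -0.02005279]), 'qvel': array([ 0.00159554, -0.00316443, -0.00012383, -0.00331416,  0.00110667,
       -0.00061932,  0.00013466]), 'tau': array([ 1.52036100e-03, -5.50088596e+01,  1.14465751e+00, -1.86816269e+01,
       -5.22438856e-02,  2.09789607e-02,  9.34746663e-05]), 'eef_pos': array([6.49532916e-01, 4.61890449e-05, 2.12810853e-01]), 'eef_rot': array([-4.77517621e-04,  7.07110165e-01,  7.07103057e-01, -5.03078402e-04]), 'wrist_force': array([-0.10553613,  1.26567013, -0.46514689]), 'wrist_torque': array([-0.03522177, -0.00712772,  0.02343274]), 'grip_force': 0.0, 'opening': 0.09403686050100737}
```

View pics/scene0.png

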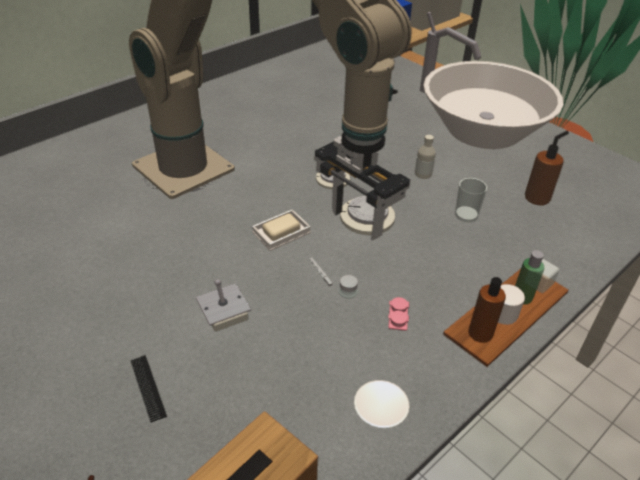

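View pics/side0.png

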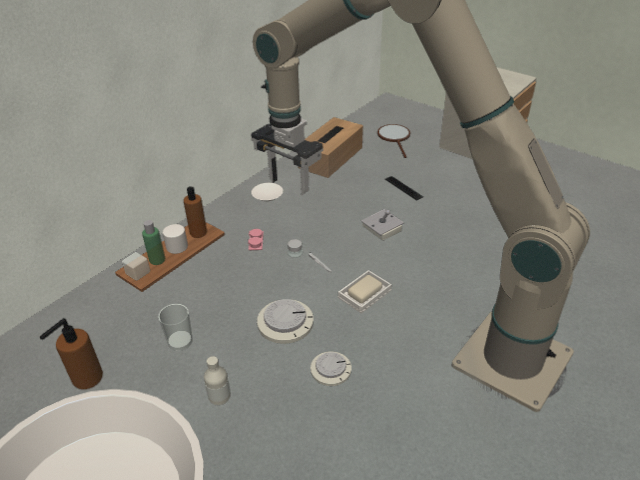

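The scene view shows the switch at about (223,303) with its toggle ball near (219,284), and the big dial at (367,212), partly behind the gripper. The side view shows the big dial at (286,318), the small look-alike at (330,367), and the switch at (383,222).

Run:
```python
from h import *
a=cv2.imread('pics/scene0.png');b=cv2.imread('pics/side0.png')
c=lambda i,x,y,w,h:cv2.resize(i[y:y+h,x:x+w],(400,300),interpolation=cv2.INTER_CUBIC)
cv2.imwrite('pics/z.png',np.vstack([np.hstack([c(a,180,265,80,60),c(b,345,190,80,60)]),np.hstack([c(b,245,285,80,60),c(a,327,175,80,60)])]))
f=grab('side');g=grab('scene')
print(onz(f,383,222,.028),onz(g,223,303,.028),onz(f,286,315,.032),onz(f,330,365,.02),onz(f,366,290,.02),onz(f,295,247,.03),onz(f,320,262,0.005),onz(f,403,188,0))
```

```text
[ 0.49709248 -0.22293795  0.028     ] [ 0.50197779 -0.22301412  0.028     ] [0.4748456  0.22675226 0.032     ] [0.30618359 0.27495687 0.02      ] [0.37977937 0.03041394 0.02      ] [0.62355897 0.01702125 0.03      ] [0.54920266 0.00238633 0.005     ] [ 0.56493127 -0.4423175   0.        ]
```

View pics/z.png

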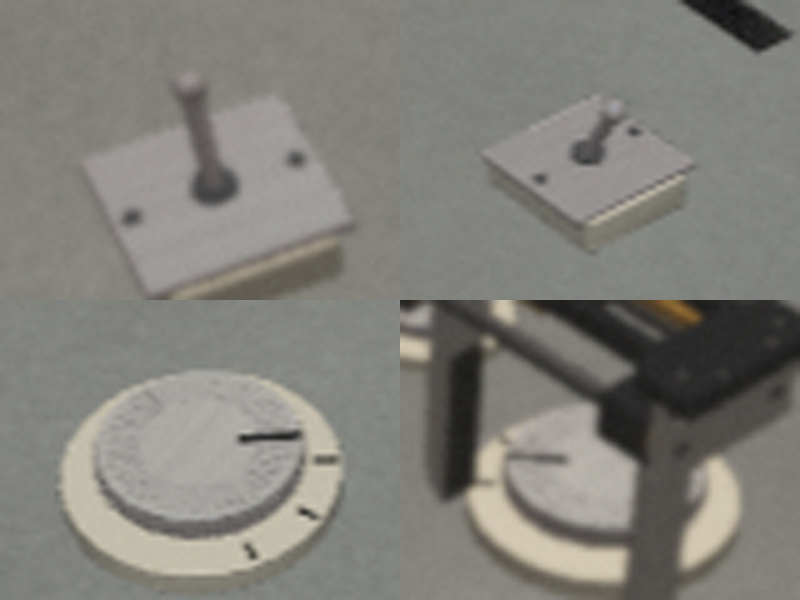

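The crops (5x) show four things:
- Switch plate corners in scene at (82,160), (275,95), (353,228), (150,295).
- Ball at scene (188,80) and side (212,108).
- Pivot at scene (215,187).
- Dial disc in side with its line from (240,440) to (300,435), close to the first tick at (326,460).

Run:
```python
from h import *
f=grab('side');g=grab('scene')
S=lambda x,y:(180+x/5,265+y/5)
D=lambda x,y:(345+x/5,190+y/5)
B=lambda x,y:(245+x/5,285+(y-300)/5)
print('ball',tri(g,S(188,80),f,D(212,108)))
print('piv',onz(g,*S(215,187),.028),onz(f,*D(188,152),.028))
for p in [(82,160),(275,95),(353,228),(150,295),(132,217),(296,160)]: print('sc',p,onz(g,*S(*p),.028))
for p in [(83,155),(195,95),(297,167),(185,222),(140,178),(234,131)]: print('sd',p,onz(f,*D(*p),.028))
img=f['frame']
print('line',onz(f,*B(240,440),.032),onz(f,*B(300,435),.032))
for t in [(326,460),(308,513),(250,552)]: print('tick',onz(f,*B(*t),.014))
# dial ellipse edges
for p in [(95,447),(305,447),(200,370),(200,521)]: print('edge',onz(f,*B(*p),.032))
for p in [(60,475),(342,470),(200,572)]: print('base',onz(f,*B(*p),.014))
```

```text
ball (array([ 0.4822712 , -0.21786688,  0.07397869]), np.float64(0.0006101652139314256))
piv [ 0.50061204 -0.22203222  0.028     ] [ 0.50221857 -0.2286102   0.028     ]
sc (82, 160) [ 0.45180335 -0.25455475  0.028     ]
sc (275, 95) [ 0.47414621 -0.17179177  0.028     ]
sc (353, 228) [ 0.55604765 -0.19321878  0.028     ]
sc (150, 295) [ 0.53106902 -0.27554777  0.028     ]
sc (132, 217) [ 0.4918459  -0.25713562  0.028     ]
sc (296, 160) [ 0.5103899  -0.18784071  0.028     ]
sd (83, 155) [ 0.54855556 -0.19003209  0.028     ]
sd (195, 95) [ 0.52984935 -0.27771287  0.028     ]
sd (297, 167) [ 0.44492478 -0.25405499  0.028     ]
sd (185, 222) [ 0.46762244 -0.17341694  0.028     ]
sd (140, 178) [ 0.51029964 -0.1917218   0.028     ]
sd (234, 131) [ 0.49222899 -0.2615177   0.028     ]
line [0.4658722 0.2115976 0.032    ] [0.44521237 0.19164796 0.032     ]
tick [0.4362363  0.18373965 0.014     ]
tick [0.42129899 0.21575209 0.014     ]
tick [0.42724547 0.25126615 0.014     ]
edge [0.51783146 0.25712618 0.032     ]
edge [0.43829084 0.19634011 0.032     ]
edge [0.51219502 0.18717279 0.032     ]
edge [0.44693668 0.26268063 0.032     ]
base [0.53150974 0.26905644 0.014     ]
base [0.42597511 0.18421715 0.014     ]
base [0.43769602 0.27483985 0.014     ]
```

Emit:
{"name": "carry_out", "arguments": {
  "increments": [
    [1, -26, -25, 0, 0],
    [1, -26, -25, 0, 0],
    [1, -26, -25, 0, 0],
    [1, -26, -25, 0, 0],
    [1, -26, -25, 0, 0],
    [1, -26, -25, 0, 0],
    [1, -26, -25, 0, 0],
    [1, -28, -27, 0, 0]
  ],
  "force": 20
}}

```text
time: 1.02
eef_pos: [0.4472, -0.2107, 0.2137]
eef_rot: [0.0, 0.707, 0.707, 0.0]
wrist_force: [-0.5, -1.3, 0.7]
opening: 0.0438
grip_force: 0.0
```

Emit:
{"name": "carry_out", "arguments": {
  "increments": [
    [1, 0, 0, -5, 0.052],
    [1, 0, 0, -5, 0.052],
    [1, 0, 0, 10, 0.052],
    [1, 0, 0, 10, 0.052],
    [1, 0, 0, 10, 0.052],
    [1, 0, 0, 0, 0],
    [1, 0, 0, 0, 0]
  ]
}}

```text
time: 1.6
eef_pos: [0.4478, -0.2098, 0.1933]
eef_rot: [-0.0, 0.792, 0.61, -0.0]
wrist_force: [0.6, 0.3, -0.0]
opening: 0.0008
grip_force: 0.0
```

Emit:
{"name": "carry_out", "arguments": {
  "increments": [
    [1, 0, 0, 25, 0],
    [1, 0, 0, 25, 0],
    [1, 0, 0, 25, 0],
    [1, 0, 0, 25, 0],
    [1, 0, 0, 15, 0],
    [1, 0, 0, 8, 0],
    [1, 0, 0, 0, 0]
  ]
}}

```text
time: 2.18
eef_pos: [0.4476, -0.2097, 0.0696]
eef_rot: [-0.001, 0.793, 0.61, -0.0]
wrist_force: [0.4, -0.4, 0.2]
opening: 0.0002
grip_force: 0.0
```

Run:
```python
from h import *
a=grab('scene','s1.png')['frame'];b=grab('side','d1.png')['frame']
c=lambda i,x,y:cv2.resize(i[y:y+75,x:x+100],(400,300),interpolation=cv2.INTER_CUBIC)
cv2.imwrite('pics/z1.png',np.vstack([np.hstack([c(a,170,245),c(b,335,170)]),np.hstack([c(b,235,280),c(a,317,170)])]))
s=r.read_state();print(s['eef_pos'],s['wrist_force'])
```

```text
[ 0.44865104 -0.21024185  0.07116598] [-0.21925797 -0.77758274  0.40558427]
```

View pics/z1.png

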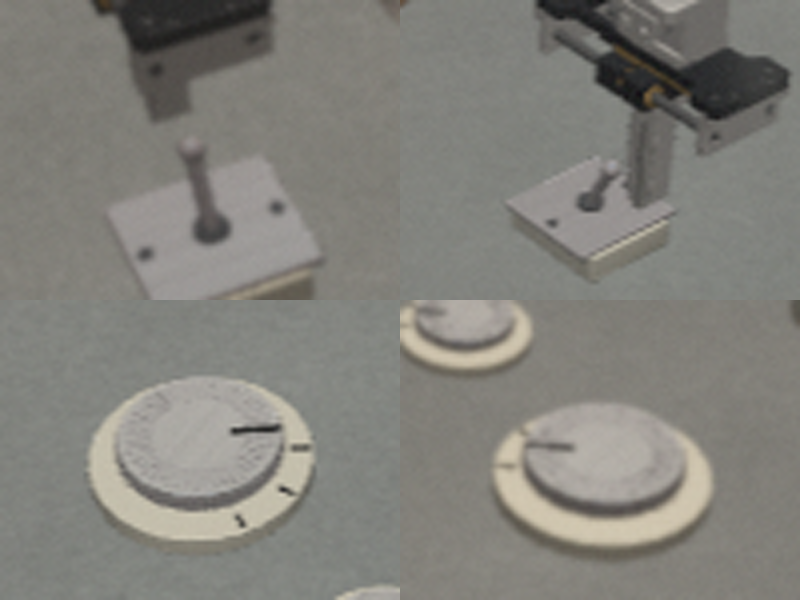

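The closed finger (scene crop 170,110) stands right behind the ball (192,150), in line with the plate's x axis, so I'm pushing now.

Emit:
{"name": "carry_out", "arguments": {
  "increments": [
    [1, 0, 5, 0, 0],
    [1, 0, 6, 0, 0],
    [1, 0, 6, 0, 0],
    [1, 0, 6, 0, 0],
    [1, 0, 6, 0, 0],
    [1, 0, 6, 0, 0],
    [1, 0, 6, 0, 0],
    [1, 0, 5, 0, 0]
  ]
}}

```text
time: 2.95
eef_pos: [0.4935, -0.222, 0.0708]
eef_rot: [0.0, 0.793, 0.61, 0.0]
wrist_force: [-1.0, 0.1, 1.6]
opening: 0.0003
grip_force: 0.7
```

Emit:
{"name": "carry_out", "arguments": {
  "increments": [
    [1, 0, 2, 0, 0],
    [1, 0, 2, 0, 0],
    [1, 0, 0, 0, 0]
  ]
}}

```text
time: 3.2
eef_pos: [0.497, -0.223, 0.0703]
eef_rot: [0.0, 0.793, 0.61, 0.0]
wrist_force: [-0.1, 0.0, 0.1]
opening: 0.0001
grip_force: 0.0
```

Emit:
{"name": "carry_out", "arguments": {
  "increments": [
    [1, 0, 2, 0, 0],
    [1, 0, 2, 0, 0],
    [1, 0, 0, 0, 0]
  ]
}}

```text
time: 3.45
eef_pos: [0.5002, -0.2238, 0.0702]
eef_rot: [-0.0, 0.793, 0.61, -0.0]
wrist_force: [-1.3, 0.2, -0.7]
opening: 0.0005
grip_force: 0.4
```

Emit:
{"name": "carry_out", "arguments": {
  "increments": [
    [1, 0, 1, 0, 0],
    [1, 0, 1, 0, 0],
    [1, 0, 0, 0, 0]
  ]
}}

```text
time: 3.7
eef_pos: [0.5022, -0.2244, 0.0704]
eef_rot: [-0.0, 0.793, 0.609, 0.0]
wrist_force: [-0.9, 0.1, -0.9]
opening: 0.0004
grip_force: 0.5
```

Run:
```python
from h import *
a=grab('scene','s2.png')['frame'];b=grab('side','d2.png')['frame']
c=lambda i,x,y:cv2.resize(i[y:y+75,x:x+100],(400,300),interpolation=cv2.INTER_CUBIC)
cv2.imwrite('pics/z2.png',np.hstack([c(a,170,245),c(b,335,170)]))
s=r.read_state();print(s['eef_pos'],s['wrist_force'])
f=grab('scene')
C=lambda x,y:(317+(x-400)/4,170+(y-300)/4)
for p in [(525,450),(686,455),(605,402),(605,503)]: print(onz(f,*C(*p),.032))
print('line',onz(f,*C(529,444),.032),onz(f,*C(574,449),.032))
```

```text
[ 0.5022074  -0.22434234  0.07048933] [-0.52590137  0.38103188 -0.12860724]
[0.44874786 0.191559   0.032     ]
[0.5173017  0.26298889 0.032     ]
[0.44707305 0.26412292 0.032     ]
[0.51678998 0.19180144 0.032     ]
line [0.44611265 0.1976246  0.032     ] [0.46785398 0.21508347 0.032     ]
```

View pics/z2.png

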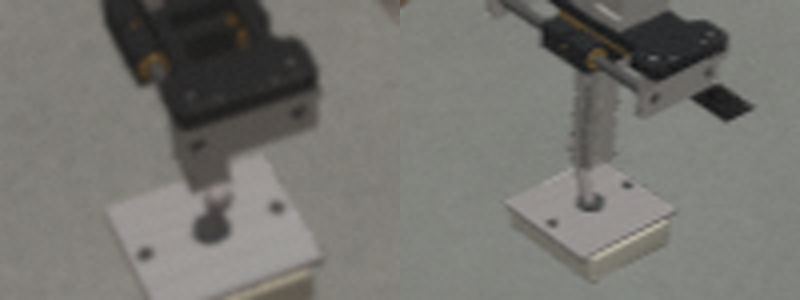

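The toggle has passed upright but is not at the stop yet (scene ball at (215,197)), so I'm pushing further.

Emit:
{"name": "carry_out", "arguments": {
  "increments": [
    [1, 0, 2, 0, 0],
    [1, 0, 1, 0, 0],
    [1, 0, 0, 0, 0]
  ]
}}

```text
time: 4.1
eef_pos: [0.5055, -0.2252, 0.0705]
eef_rot: [0.0, 0.793, 0.61, 0.0]
wrist_force: [-1.1, 0.5, 0.4]
opening: 0.0005
grip_force: 0.3
```

Emit:
{"name": "carry_out", "arguments": {
  "increments": [
    [1, 0, 1, 0, 0],
    [1, 0, 1, 0, 0],
    [1, 0, 0, 0, 0]
  ]
}}

```text
time: 4.35
eef_pos: [0.5065, -0.2255, 0.0704]
eef_rot: [-0.001, 0.793, 0.609, -0.0]
wrist_force: [-2.8, 1.2, 1.4]
opening: 0.0008
grip_force: 1.2
```

Emit:
{"name": "carry_out", "arguments": {
  "increments": [
    [1, 0, 1, 0, 0],
    [1, 0, 1, 0, 0],
    [1, 0, 0, 0, 0]
  ]
}}

```text
time: 4.6
eef_pos: [0.5068, -0.2256, 0.0701]
eef_rot: [-0.002, 0.793, 0.609, -0.001]
wrist_force: [-6.3, 1.1, 2.3]
opening: 0.0006
grip_force: 3.2
```

Emit:
{"name": "carry_out", "arguments": {
  "increments": [
    [1, 0, -10, 0, 0],
    [1, 0, -20, 0, 0],
    [1, 0, 0, -12, -0.093],
    [1, 0, 0, -14, -0.093],
    [1, 0, 0, -14, -0.093],
    [1, 0, 0, -14, -0.093],
    [1, 0, 0, -14, -0.094],
    [1, 0, 0, -12, -0.094]
  ]
}}

```text
time: 5.27
eef_pos: [0.4817, -0.219, 0.1519]
eef_rot: [0.002, 0.592, 0.806, 0.001]
wrist_force: [0.6, -0.4, -0.9]
opening: 0.0005
grip_force: 0.0
```

Emit:
{"name": "carry_out", "arguments": {
  "increments": [
    [1, 33, 13, 0, 0],
    [1, 35, 14, 0, 0],
    [1, 35, 14, 0, 0],
    [1, 35, 14, 0, 0],
    [1, 35, 14, 0, 0],
    [1, 35, 14, 0, 0],
    [1, 35, 14, 0, 0],
    [1, 35, 14, 0, 0]
  ]
}}

```text
time: 5.93
eef_pos: [0.5054, 0.0823, 0.1511]
eef_rot: [0.001, 0.594, 0.805, 0.002]
wrist_force: [0.2, 1.1, 0.4]
opening: 0.0011
grip_force: 0.0
```

Emit:
{"name": "carry_out", "arguments": {
  "increments": [
    [1, 35, 14, 0, 0],
    [1, 35, 14, 0, 0],
    [1, 35, 14, 0, 0],
    [1, 30, 12, 0, 0],
    [1, 0, 0, 0, 0],
    [1, 0, 0, 0, 0]
  ]
}}

```text
time: 6.43
eef_pos: [0.5162, 0.2282, 0.1507]
eef_rot: [0.0, 0.592, 0.806, 0.002]
wrist_force: [0.3, -0.6, 0.6]
opening: 0.0005
grip_force: 0.0
```

Run:
```python
from h import *
a=grab('scene','s3.png')['frame'];b=grab('side','d3.png')['frame'];w=grab('wrist','w3.png')['frame']
c=lambda i,x,y:cv2.resize(i[y:y+75,x:x+100],(400,300),interpolation=cv2.INTER_CUBIC)
cv2.imwrite('pics/z3.png',np.vstack([np.hstack([c(a,170,245),c(b,335,170)]),np.hstack([cv2.resize(w,(400,300)),cv2.resize(b[200:420,130:423],(400,300))])]))
s=r.read_state();print(s['eef_pos'],s['eef_rot'],s['wrist_force'],s['joints'])
```

```text
[0.51610955 0.22340784 0.15061364] [5.11987106e-04 5.94298539e-01 8.04244356e-01 2.92149060e-05] [0.43457108 0.29042141 0.57807407] [-0.43456573  0.58135221 -0.03713582  1.83086979  0.03192949  0.72942557
 -0.19139355]
```

View pics/z3.png

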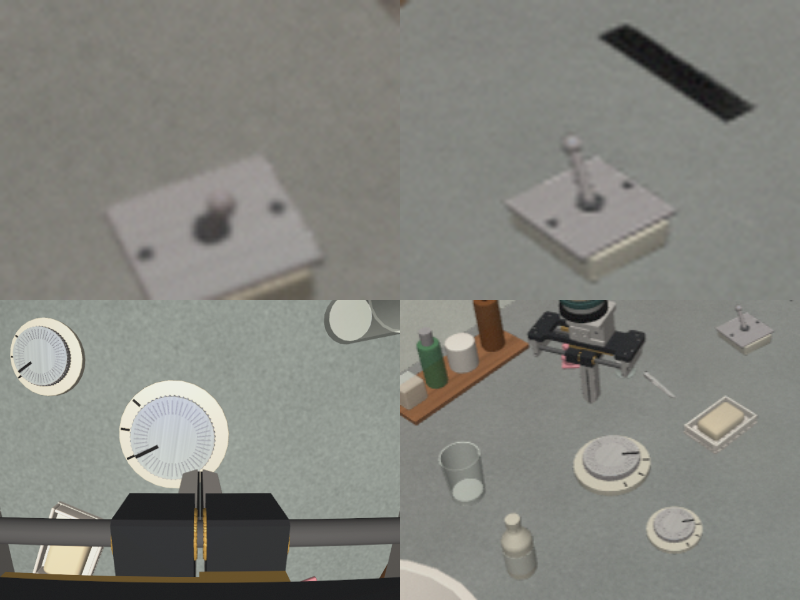

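The toggle now leans to +x (scene ball (220,203), side ball (570,145)). The wrist view shows the dial's centre near (276,219) in full pixels, with the line's outer end near (216,251) still at the first tick.

Run:
```python
from h import *
f=grab('side');g=grab('scene');w=grab('wrist')
p,e=tri(g,(225,295.75),f,(377.5,206.25));print('ball',p,e)
d=p-[.5015,-.224,.028];print('u',d[0]*.966-d[1]*.26,'z',d[2],'lean',np.arctan2(d[0]*.966-d[1]*.26,d[2]))
print(onz(w,276,219,.032),onz(w,216,251,.032))
hsv=cv2.cvtColor(w['frame'],cv2.COLOR_BGR2HSV)
m=((hsv[...,2]>190)&(hsv[...,0]<35)&(hsv[...,1]>15)).astype(np.uint8)
cs,_=cv2.findContours(m,cv2.RETR_EXTERNAL,cv2.CHAIN_APPROX_NONE)
for c in cs:
    if cv2.contourArea(c)>3000:
        el=cv2.fitEllipse(cv2.convexHull(c)); print(el,onz(w,*el[0],.014))
print(r.read_state()['eef_pos'],r.read_state()['qvel'])
```

```text
ball [ 0.521984   -0.22834623  0.06934944] 0.0001634060870610968
u 0.020917562133826766 z 0.04134943609228656 lean 0.46833494090452715
[0.48176825 0.22721901 0.032     ] [0.4457492  0.19116859 0.032     ]
((278.3067321777344, 213.24832153320312), (171.7762908935547, 175.9813232421875), 119.88805389404297) [0.48133089 0.22840226 0.014     ]
((73.84683990478516, 89.53135681152344), (112.88768005371094, 126.29491424560547), 158.97361755371094) [0.31122275 0.27337534 0.014     ]
[0.51599846 0.22333962 0.15066341] [-0.00339314  0.001033   -0.00409051 -0.00479457 -0.00209388  0.00174809
  0.00081653]
```

Emit:
{"name": "carry_out", "arguments": {
  "increments": [
    [1, 7, 2.5, 10, 0],
    [1, 7.5, 3, 20, 0],
    [1, 0, 0, 25, 0],
    [1, 0, 0, 25, 0],
    [1, 0, 0, 15, 0],
    [1, 0, 0, 7, 0],
    [1, 0, 0, 0, 0],
    [1, 0, 0, 0, 0]
  ]
}}

```text
time: 7.4
eef_pos: [0.5166, 0.2405, 0.0484]
eef_rot: [-0.0, 0.594, 0.805, 0.0]
wrist_force: [0.8, -0.2, 0.5]
opening: 0.0002
grip_force: 0.0
```

Emit:
{"name": "carry_out", "arguments": {
  "increments": [
    [1, 0, 0, 2, 0],
    [1, 0, 0, 2, 0],
    [1, 0, 0, 1, 0],
    [1, 0, 0, 0, 0],
    [1, 0, 0, 0, 0]
  ]
}}

```text
time: 7.82
eef_pos: [0.5167, 0.2405, 0.0439]
eef_rot: [0.0, 0.594, 0.805, 0.0]
wrist_force: [-0.2, 0.0, -0.7]
opening: 0.0005
grip_force: 0.0
```

Emit:
{"name": "carry_out", "arguments": {
  "increments": [
    [1, 0, 0, 2, 0],
    [1, 0, 0, 2, 0],
    [1, 0, 0, 1, 0],
    [1, 0, 0, 1, 0],
    [1, 0, 0, 0, 0],
    [1, 0, 0, 0, 0]
  ]
}}

```text
time: 8.32
eef_pos: [0.5168, 0.2405, 0.0379]
eef_rot: [0.0, 0.594, 0.805, 0.0]
wrist_force: [-1.1, -0.7, 5.0]
opening: 0.0001
grip_force: 2.8
```

Emit:
{"name": "carry_out", "arguments": {
  "increments": [
    [1, 0, 0, 1, 0],
    [1, 0, 0, 0.7, 0],
    [1, 0, 0, 0, 0],
    [1, 0, 0, 0, 0]
  ]
}}

```text
time: 8.65
eef_pos: [0.5169, 0.2406, 0.0365]
eef_rot: [0.0, 0.594, 0.805, 0.0]
wrist_force: [-0.7, 0.2, 7.6]
opening: 0.0005
grip_force: 4.0
```

Emit:
{"name": "carry_out", "arguments": {
  "increments": [
    [1, -1.87, -0.05, 0, 0.05],
    [1, -1.87, -0.05, 0, 0.05],
    [1, -1.87, -0.05, 0, 0.05],
    [1, -1.87, -0.05, 0, 0.05],
    [1, 0, 0, 0, 0]
  ]
}}

```text
time: 9.07
eef_pos: [0.5192, 0.2335, 0.0368]
eef_rot: [0.001, 0.672, 0.741, 0.001]
wrist_force: [-0.6, 0.6, 7.1]
opening: 0.0005
grip_force: 3.8
```

Run:
```python
from h import *
b=grab('side','d4.png')['frame'];w=grab('wrist','w4.png')['frame']
cv2.imwrite('pics/z4.png',np.hstack([cv2.resize(w,(400,300)),cv2.resize(b[280:355,235:335],(400,300),interpolation=cv2.INTER_CUBIC)]))
s=r.read_state();print(s['eef_pos'],s['eef_rot'],s['wrist_force'])
```

```text
[0.51918932 0.23376911 0.03679621] [5.19309400e-04 6.70931874e-01 7.41517456e-01 1.41875530e-03] [0.49545191 0.36182317 7.49081633]
```

View pics/z4.png

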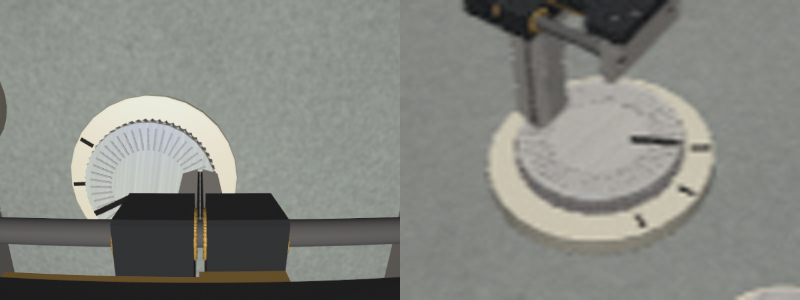

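The finger grips: in the side crop the line's end moved to (683,142) and now sits at the first tick's far side, consistent with about 0.15 to 0.2 rad. I'm continuing the sweep.

Emit:
{"name": "carry_out", "arguments": {
  "increments": [
    [1, -1.87, -0.05, 0, 0.05],
    [1, -1.87, -0.05, 0, 0.05],
    [1, -1.87, -0.05, 0, 0.05],
    [1, -1.87, -0.05, 0, 0.05],
    [1, -1.87, -0.05, 0, 0.05],
    [1, -1.87, -0.05, 0, 0.05],
    [1, 0, 0, 0, 0]
  ]
}}

```text
time: 9.75
eef_pos: [0.5199, 0.2219, 0.037]
eef_rot: [0.001, 0.775, 0.632, 0.002]
wrist_force: [2.2, -1.2, 6.9]
opening: 0.0009
grip_force: 3.7
```

Run:
```python
from h import *
b=grab('side','d5.png')['frame'];a=grab('scene','s5.png')['frame']
c=lambda i,x,y:cv2.resize(i[y:y+75,x:x+100],(400,300),interpolation=cv2.INTER_CUBIC)
cv2.imwrite('pics/z5.png',np.hstack([c(a,317,170),c(b,235,280)]))
s=r.read_state();print(s['eef_pos'],s['eef_rot'],s['wrist_force'])
```

```text
[0.51990597 0.2219593  0.03698029] [0.00114326 0.77442911 0.6326558  0.00221003] [ 2.07650385 -1.02652078  7.92937046]
```

View pics/z5.png

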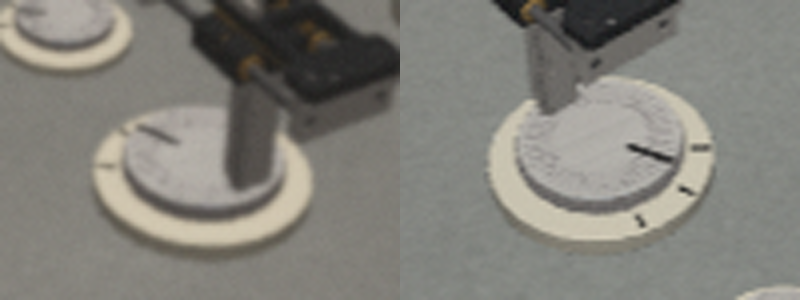

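```bash
cat > ang.py <<'E'
from h import *
f=r.grab_frame('side');g=r.grab_frame('scene')
C=np.array([.4815,.2277])
def A(f,o,i,z=.0295):
    p=onz(f,*o,z)[:2];q=onz(f,*i,z)[:2];d=p-q
    t=lambda d:np.arctan2(d[1],d[0])
    print('by line',t(d),'by end',t(p-C))
E
python3 - <<'E'
from ang import *
B=lambda x,y:(235+x/4,280+y/4)
S=lambda x,y:(317+x/4,170+y/4)
A(f,B(280,428-300),B(232,431-300),.032);A(f,B(283,142),B(232,139));A(f,B(271,159),B(229,147))
A(g,S(129,144),S(174,149),.032);A(g,S(137,126),S(178,142))
E
```

```text
by line -2.402511879328691 by end -2.3594511892255285
by line -2.569928081766677 by end -2.5367924027246307
by line -2.856988966637278 by end -2.8302931664484188
by line -2.4650089870352323 by end -2.4371616704681953
by line -2.8714300697167086 by end -2.9099391120796114
```

The dial has turned about 0.46 rad. Two more rows bring it close to 0.6, then I lift straight up.

Emit:
{"name": "carry_out", "arguments": {
  "increments": [
    [1, -1.87, -0.05, 0, 0.05],
    [1, -1.87, -0.05, 0, 0.05],
    [1, 0, 0, 0, 0],
    [1, 0, 0, -3, 0],
    [1, 0, 0, -5, 0],
    [1, 0, 0, -15, 0],
    [1, 0, 0, -25, 0],
    [1, 0, 0, -30, 0]
  ]
}}

```text
time: 10.62
eef_pos: [0.5142, 0.2176, 0.113]
eef_rot: [-0.001, 0.805, 0.594, -0.003]
wrist_force: [-0.1, 0.6, -0.1]
opening: 0.0006
grip_force: 0.0
```

Emit:
{"name": "carry_out", "arguments": {
  "increments": [
    [1, -10, 30, -10, 0],
    [1, -20, 30, 0, 0],
    [1, -20, 30, 0, 0],
    [1, -20, 30, 0, 0],
    [1, 0, 0, 0, 0],
    [1, 0, 0, 0, 0]
  ]
}}

```text
time: 11.12
eef_pos: [0.6106, 0.113, 0.1233]
eef_rot: [0.0, 0.806, 0.592, -0.001]
wrist_force: [-0.2, 0.3, -0.2]
opening: 0.0007
grip_force: 0.0
```

Run:
```python
from h import *
b=grab('side','d6.png')['frame'];a=grab('scene','s6.png')['frame']
c=lambda i,x,y:cv2.resize(i[y:y+75,x:x+100],(400,300),interpolation=cv2.INTER_CUBIC)
cv2.imwrite('pics/z6.png',np.vstack([np.hstack([c(a,317,170),c(b,235,280)]),np.hstack([cv2.resize(a,(400,300)),cv2.resize(b,(400,300))])]))
s=r.read_state();print(s['eef_pos'],s['wrist_force'],s['time'])
```

```text
[0.60894085 0.11700644 0.12321841] [ 0.3098166   0.58175751 -0.20517646] 11.2167
```

View pics/z6.png

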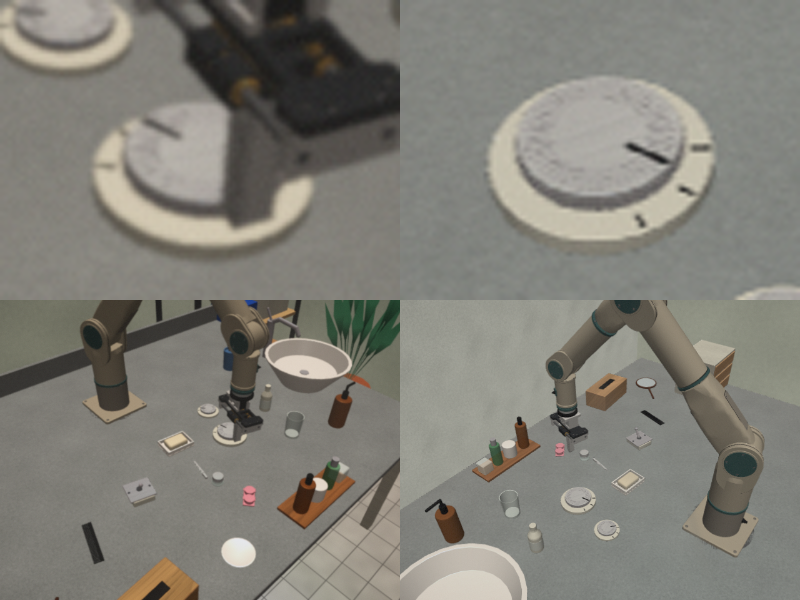

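The arm is clear and nothing else has moved. In the side crop the line runs from (627,147) to (668,161), toward the second tick.

Run:
```python
from ang import *
B=lambda x,y:(235+x/4,280+y/4)
S=lambda x,y:(317+x/4,170+y/4)
A(f,B(268,161),B(227,147),.032)
A(g,S(147,120),S(181,137),.032)
for t in [(302,148),(286,191),(241,222)]:
    p=onz(f,*B(*t),.014)[:2]-C;print('tick',np.arctan2(p[1],p[0]))
```

```text
by line -2.919201109178723 by end -2.9176024798069253
by line -2.999341714954104 by end -3.0428669854071653
tick -2.3721390565734755
tick -2.954265689744505
tick 2.738040205687637
```

```bash
python3 -c "
from rig import r
print(r.close_job())"
```

```text
the job is handed in; nothing more can be done
None
```

The job is handed in at about 11 s: the toggle is over against its stop on the "on" side, the big dial was turned clockwise and its line points at the middle tick, and the arm was clear with nothing else seen to have moved.

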